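Put the cutter away in its clamshell case

TASK

Put the snap-off cutter away: slide the catch of the grey case clear of the lid, swing the lid fully open, lay the cutter flat inside without dropping it and let go, then close the lid completely and slide the catch fully home over it again. Leave the brush, the rule and the jar where they are.

Things in the scene. Friction and masses are not known exactly. Their poses are not given: they have to be found in the camera images.
- case: Grey clamshell case, fixed, shut at the start. Tray 140 (x) x 220 (y) x 34 mm high, walls and floor 5 mm thick, inside 130 x 210 x 29 deep (+10 in lid); shut lid's top 48.5 mm up. Origin: centre of the underside. x runs from front (catch, tab) to hinge, y along it, z up; the front faces about world -y. A 12 mm high ledge for the catch stands 46 mm out from the front at y 30 to 110 mm.
- lid_hinge (a point): Midpoint of the hinge line, which runs along the case's y; in the case's frame at x = 70, y = 0, z = 34.5 mm.
- lid_tab (a point): Grip tab, a tongue 24 mm wide (case y), 12 thick, 45 long, standing out from the lid's front edge in the lid's plane; the point is its middle, 30 mm out from the edge. Lid shut: at x -100, y -40, z 42 mm in the case's frame; it turns about the hinge (170 mm along the lid, 7.5 mm to its outer side). Pinched across its width from above at any lid angle, it turns between the fingers.
- lid (a joint): Lid angle in rad: 0 shut, growing as it opens up and over; stop at 2.4 (leaning back beyond upright, fully open). Light lid (150 g); it falls slowly shut below about 1.5 and slowly open to its stop above about 1.7.
- catch_top (a point): Top centre of the catch's upright steel thumb block: 24 (case x) x 18 mm (case y), from 12.5 to 61.5 mm above the table. In the case's frame at x = -99, y = 50 mm + joint catch. Its 18 mm wide lip reaches over an ear on the lid's front edge (case y 35 to 60 mm) and locks the lid.
- catch (a joint): Catch position in m along the case's +y: 0 fully home (lip over the ear, lid locked), 0.035 fully back; the lid is free above 0.020. It stays where it is left (1.5 N friction). It starts near home.
- cutter: Snap-off cutter, blade retracted, lying flat on the table: black body 120 x 28 x 20 mm with a narrower steel nose (20 wide, 10 thick), 155 mm in all, 80 to 170 g. Origin: underside, middle of length and width; x along it to the nose, z up. The black body spans x -77 to +42 mm. It goes in along the case's length, either way round.
- brush: Bystander: flat paint brush, wooden handle and steel ferrule, 160 x 36 x 12 mm, lying near the cutter. Origin: underside, middle of its length; x towards the dark bristle end.
- rule: Bystander: flat aluminium rule 160 x 30 x 5 mm, lying near the cutter. Origin: underside centre, x along it.
- jar: Bystander: closed glass paint jar with white cap, 60 mm across, 75 mm tall, standing at the far side of the table. Origin: underside centre.

How it is judged:
On the way, in this order (a step that is already met when the one before it is completed fails the run):
1. the catch is slid clear of the lid while the lid is shut (value of joint catch above 0.02 m and value of joint lid below 0.1 rad), for 0.1 s.
2. the lid stands fully open (value of joint lid above 2.2 rad), for 0.2 s.
3. the cutter lies flat on the case's floor, released, with the lid open (x of cutter in the frame of case between -0.06 and 0.06 m and y of cutter in the frame of case between -0.06 and 0.06 m and z of cutter in the frame of case between 0 and 0.012 m and angle between cutter's own z axis and vertical below 0.15 rad and value of joint lid above 1.6 rad and contact force between the fingers and cutter below 0.1 N and linear speed of cutter below 0.05 m/s), for 0.2 s.
4. the lid is shut over the cutter with the catch still clear (x of cutter in the frame of case between -0.06 and 0.06 m and y of cutter in the frame of case between -0.06 and 0.06 m and z of cutter in the frame of case between 0 and 0.012 m and angle between cutter's own z axis and vertical below 0.15 rad and value of joint lid below 0.04 rad and value of joint catch above 0.01 m), for 0.1 s.
At the end, for the whole second after the job is handed in: The cutter lies flat (within 0.15 rad) on the floor inside the case, the lid is shut (below 0.04 rad), the catch is home (within 7 mm of its stop) over the lid's ear, all at rest, and brush, rule and jar are within 20 mm of where they started (x of cutter in the frame of case between -0.06 and 0.06 m and y of cutter in the frame of case between -0.06 and 0.06 m and z of cutter in the frame of case between 0 and 0.012 m and angle between cutter's own z axis and vertical below 0.15 rad and value of joint lid below 0.04 rad and value of joint catch below 0.007 m and linear speed of cutter below 0.03 m/s and distance of each of brush, rule, jar from where it was at the start of the episode below 0.02 m); the robot touches nothing.
It fails at once if the cutter was dropped or thrown (over 0.5 m/s out of the fingers, a fall of some 13 mm) (linear speed of cutter above 0.5 m/s and contact force between the fingers and cutter below 0.05 N).
It fails at once if the brush, rule or jar was pushed more than 20 mm away (distance of any of brush, rule, jar from where it was at the start of the episode above 0.02 m).
It also fails if it takes over 72 s, if anything falls off the work surface, if the arm or the gripper's body presses on something with over 40 N, if the wrist force passes 120 N, or if a joint passes its speed limit or range.

ROBOT

A 6-joint arm with a two-finger parallel gripper is mounted at the origin on the work surface. World frame = base frame: x ahead of the robot, y to its left, z up, the work surface at z = 0. Lengths are in m, angles in rad, forces in N, time in s.
With the tool pointing down it reaches from about 0.25 to 0.725 m from the base axis. Payload 9.7 kg.
Tool frame: the origin (TCP) lies on the centre line of the jaws, within the pads' length; the fingertips stand 17 mm ahead of it and the grasp point (between the pads) lies 2 mm behind it; y points along the fingers, z is the direction in which the jaws open and shut, and the axes are right-handed (so a half turn about y gives the same grasp; the last joint's range is limited). The gripper opens to 85 mm and grips with 20 to 120 N. Pads are 22 mm wide; open, the fingers measure 114 mm over their backs; the gripper's body (76 mm by 85 mm) begins 54 mm behind the grasp point. The pads swing forward as they close: fully open they stand 13 mm farther back than shut.
Start: joints at [-1.284, 0.087, 0.176, 1.66, 0, 1.571], TCP at [0.156, -0.528, 0.248] pointing down, gripper open.
Joint ranges: [-3.13, 3.13], [-0.85, 1.81], [-1.15, 1.24], [-2.2, 2.28], [-1.44, 1.52], [-3.14, 3.14]. Speed limits (rad/s): [2.22, 2.22, 2.57, 3.14, 3.14, 3.14].

INTERFACE

Orientations are given as a unit quaternion [x, y, z, w].
In Python, from plant import robot, optics, spotter gives the robot as it stands.
- The arm moves only by the tool send_rows, never from a script. Its argument "deltas" is a list of rows, each a list of 3 entries, a list of its own where there are three numbers: the shift along the world's x, y, z in cm, then the turn about the world's z in degrees, then the opening in per cent of the stroke, from 0 (shut) to 100 (fully open). A call has exactly 10 rows; each row is the pose to reach, as a shift and turn from the pose commanded when the call began; what a row does not reach only later rows make up. A row lasts 1/10 s, in which the tool goes at most 50 mm and 8.59 degrees, less where a joint would pass 70% of its speed; a pose out of reach is approached as far as the arm can. A call with a gripper value outside its range is refused whole. The fingers move at their own pace and stop on an object; "force" is the grip in N (left out, the last holds). Time passes only in rows, so rows that repeat a pose let the fingers close, or fill a call up. It gives the time, the measured TCP pose, the force and the opening at its end, in the units of the state.
- robot.read_state(): the state, without advancing time (a new reading comes with each control period).
- optics.capture(name): name is "scene" or "top"; returns a dict with "color" (384x512x3 uint8, red, green, blue), "range_z" (384x512 float32, m along the optical axis (not along the pixel's ray), 0 where there is no reading), "mtx" (3x3 intrinsics, pixels), "origin" and "attitude" of the camera in the world. Camera axes: x right, y down, z forward; pixel columns grow to the right and rows downward; lengths in m; the calibration is good to about 2 mm. A picture is of the moment at which its call begins.
- robot.hand_in(): hands the job in, once; it reports no verdict.
Trained networks look in a picture, given as the dict that the camera call returned (one of the last four; its "shot" number tells which), for a name from the list of things; names that differ only in an ending like _2 or _b are one class to them, and where a whole thing is asked for, a point or a joint stands for the part that bears it (a point fixed in the world has none). Each returns a list of dicts, best first, with "p" (0 to 1); they miss things now and then, are a little off and sometimes report something else, mostly with a low value. They report only what shows in the picture. A call takes as long as a camera call.
- spotter.regions_of(picture, target): "pixels" (384x512 bool, what is visible of it) and "uv" ([column, row] in pixels, amid what is visible of it).
The state is a dict: "time_s": time; "joints": joint angles; "qd": joint speeds; "effort": joint torques, N m; "tcp_pos": TCP position; "eef_rot": TCP orientation; "wrist_force": force on the tool from outside, world axes, zero at the start; "moment": the same for the moment, N m; "width": opening from 0.0 (shut) to 1.0 (fully open).
Only numpy, scipy, OpenCV 4.12 (cv2) and the standard library are available. Lean on these libraries where they do the work, as an engineer would, in place of code of your own. Each camera call takes 0.05 s, during which the arm holds its last target.

## Working session

There is one attempt and no reset: what is moved stays moved. The work goes in short steps, Python scripts to look and compute and a tool call to move; the robot and the scene stay as the last step left them, time stands still between calls to the robot, and variables do not carry over. Pictures are saved under pics/ and viewed, and the job is handed in when it is done.

Besides the shell and the picture viewer there is one more tool, called after "Emit:" as name([rows], argument=value, ...), one row to a line, values as JSON. send_rows: Moves the arm, as the interface text tells. Its arguments: {"type":"object","properties":{"deltas":{"type":"array","items":{"type":"array"}},"force":{"type":"number"}},"required":["deltas"]}

```bash
mkdir -p pics; ls; cat > h.py <<'E'
import numpy as np, cv2
from scipy.spatial.transform import Rotation as R
from plant import robot, optics, spotter
def cap(name, fn=None):
    p=optics.capture(name)
    if fn: cv2.imwrite('pics/'+fn, p['color'][:,:,::-1])
    return p
def att(p):
    a=np.array(p['attitude'])
    return a if a.shape==(3,3) else R.from_quat(a).as_matrix()
def cloud(p):
    K=np.array(p['mtx']); z=p['range_z']; v,u=np.mgrid[:384,:512]
    c=np.stack([(u-K[0,2])/K[0,0]*z,(v-K[1,2])/K[1,1]*z,z],-1)
    return c@att(p).T+np.array(p['origin'])
def proj(p,w):
    K=np.array(p['mtx']); c=(np.atleast_2d(w)-np.array(p['origin']))@att(p)
    return np.c_[c[:,0]/c[:,2]*K[0,0]+K[0,2], c[:,1]/c[:,2]*K[1,1]+K[1,2]]
E
python3 - <<'E'
from h import *
print(robot.read_state())
for n in ['scene','top']:
    p=cap(n,n+'0.png'); print(n,p['origin'],p['attitude'],p['mtx'])
    P=cloud(p)
    for t in ['case','lid_tab','catch_top','cutter','brush','rule','jar']:
        for r in spotter.regions_of(p,t)[:2]:
            m=r['pixels']&(p['range_z']>0); q=P[m]
            print(t,round(r['p'],2),np.round(r['uv']),m.sum(),np.round(np.median(q,0),3) if m.sum() else '', np.round(q.min(0),3),np.round(q.max(0),3)) if m.sum() else print(t,r['p'],r['uv'])
E
```

```text
pics
{'time_s': 0.0, 'joints': array([-1.28400279e+00,  8.74419858e-02,  1.75114128e-01,  1.65978821e+00,
       -1.08956055e-05,  1.57081766e+00]), 'qd': array([ 0.0013636 , -0.00153495,  0.00029636, -0.0001677 , -0.00070049,
        0.00078849]), 'effort': array([ 4.96160374e-04, -5.20382094e+01,  4.64809477e+01,  1.59592624e-02,
        1.65229985e-04,  1.29553788e-05]), 'tcp_pos': array([ 0.15552079, -0.52733509,  0.24758273]), 'eef_rot': array([-0.1011127 ,  0.70031142, -0.69938891,  0.1009717 ]), 'wrist_force': array([ 0.24532289, -0.15128078,  0.1059923 ]), 'moment': array([-0.00337568, -0.05447595, -0.03828781]), 'width': 0.994268595916413}
scene [ 0.98400386 -0.54860387  0.60303907] [ 0.86762829  0.30366351 -0.13431948 -0.37009175] [[387.75562868   0.         251.88708139]
 [  0.         387.75562868 191.53833969]
 [  0.           0.           1.        ]]
case 0.91 [280. 157.] 5539 [0.598 0.031 0.047] [ 0.424 -0.057 -0.003] [0.703 0.211 0.063]
lid_tab 0.55 [285. 152.] 4072 [0.601 0.049 0.048] [ 0.424 -0.057 -0.003] [0.702 0.211 0.055]
lid_tab 0.43 [204. 204.] 680 [ 0.529 -0
[... 722 characters left out ...]
0.           0.           1.        ]]
case 0.68 [194. 206.] 5444 [0.574 0.058 0.049] [ 0.461 -0.051 -0.002] [0.698 0.158 0.067]
lid_tab 0.92 [191. 196.] 5012 [0.586 0.064 0.049] [ 0.462 -0.053 -0.004] [0.709 0.152 0.059]
lid_tab 0.53 [276. 226.] 543 [ 0.525 -0.16   0.012] [ 0.424 -0.186 -0.005] [ 0.58  -0.132  0.018]
cutter 0.91 [314. 235.] 612 [ 0.505 -0.254  0.02 ] [ 0.435 -0.273 -0.001] [ 0.588 -0.233  0.028]
brush 0.8 [276. 225.] 522 [ 0.528 -0.16   0.012] [ 0.427 -0.182 -0.005] [ 0.58  -0.131  0.018]
rule 0.92 [354. 238.] 716 [ 0.494 -0.365  0.005] [ 0.417 -0.395 -0.005] [ 0.573 -0.337  0.013]
jar 0.83 [277. 139.] 462 [ 0.741 -0.154  0.075] [ 0.717 -0.184  0.003] [ 0.772 -0.126  0.083]
```

View pics/scene0.png

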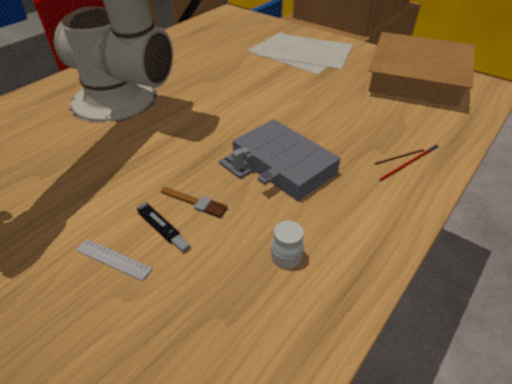

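View pics/top0.png

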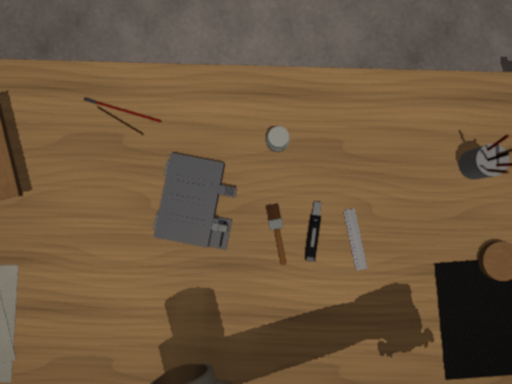

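The scene view shows the shut case at about (285,157), with the catch near (238,157) and the tab near (267,178). In the top view they are at (190,200), (219,229) and (230,190). The cutter lies between the brush and the rule. Next I'll fit poses.

```bash
python3 - <<'E'
from h import *
for n in ['top','scene']:
    p=cap(n); P=cloud(p)
    z=P[...,2]; x=P[...,0]; y=P[...,1]
    m=(z>0.042)&(z<0.055)&(x>0.4)&(x<0.72)&(y>-0.08)&(y<0.23)
    k,l,s,c=cv2.connectedComponentsWithStats(m.astype(np.uint8)); i=1+np.argmax(s[1:,4]); m=l==i
    m2=cv2.morphologyEx(m.astype(np.uint8),cv2.MORPH_OPEN,np.ones((17,17)))>0
    for mm in (m,m2):
        q=P[mm]; print(n,'lid',mm.sum(),cv2.minAreaRect(q[:,:2].astype(np.float32)*1000), 'z',np.median(q[:,2]))
    # high points
    mh=(z>0.055)&(z<0.07)&(x>0.45)&(x<0.6)&(y>-0.08)&(y<0.05)
    if mh.any(): print('catch top',mh.sum(),P[mh].mean(0),P[mh].min(0),P[mh].max(0))
    for t in ['cutter','brush','rule','jar']:
        r=spotter.regions_of(p,t)[0]; mm=r['pixels']&(P[...,2]>(0.005 if t!='rule' else 0.0015))&(p['range_z']>0)
        q=P[mm]; print(t,r['p'],cv2.minAreaRect(q[:,:2].astype(np.float32)*1000),'z',np.median(q[:,2]))
    big=cv2.resize(p['color'][100:300,120:400] if n=='top' else p['color'][100:300,60:340],None,fx=2.8,fy=2.8,interpolation=cv2.INTER_CUBIC)
    cv2.imwrite(f'pics/{n}_z.png',big[:,:,::-1])
E
```

```text
top lid 4898 ((580.3650512695312, 46.86796188354492), (185.4720458984375, 220.64013671875), 80.44886779785156) z 0.04953485662522639
top lid 1074 ((581.4954223632812, 59.04026794433594), (199.6216583251953, 72.0452880859375), 1.0171711444854736) z 0.04961303388498273
catch top 110 [ 0.51619551 -0.01107542  0.05974783] [ 0.48002833 -0.03164635  0.05513878] [0.59609969 0.04583999 0.06553826]
cutter 0.93 ((512.7127685546875, -255.78509521484375), (28.259233474731445, 154.809814453125), 82.49552917480469) z 0.019913109614053903
brush 0.91 ((503.0808410644531, -162.1339874267578), (155.86212158203125, 35.46345138549805), 13.71231460571289) z 0.012085749236179
rule 0.94 ((492.9196472167969, -366.3513488769531), (160.6109161376953, 31.212596893310547), 12.217401504516602) z 0.0056820025162821475
jar 0.87 ((745.1649169921875, -153.61480712890625), (56.241153717041016, 55.04475402832031), 20.059757232666016) z 0.07481466785735447
scene lid 3852 ((579.8168334960938, 42.247703552246094), (188.75633239746094, 221.65109252929688), 80.5863265991211) z 0.04767774988079665
scene lid 2577 ((583.6453857421875, 63.920982360839844), (141.56942749023438, 221.0743865966797), 80.69347381591797) z 0.04781407662907233
catch top 75 [ 0.51540901 -0.0229766   0.05900318] [ 0.50397108 -0.03704095  0.05506991] [0.5267879  0.00197634 0.06265394]
cutter 0.81 ((513.1941528320312, -260.50054931640625), (27.381366729736328, 154.09100341796875), 83.32083129882812) z 0.01836456804589809
brush 0.68 ((503.6310119628906, -166.79774475097656), (155.47422790527344, 35.259559631347656), 13.09598159790039) z 0.010331112162480616
rule 0.67 ((493.8463439941406, -370.5311279296875), (160.41506958007812, 31.021120071411133), 13.141096115112305) z 0.004195636730156549
jar 0.71 ((749.8623657226562, -161.90121459960938), (56.16454315185547, 56.117977142333984), 88.01298522949219) z 0.06014679781982074
```

```bash
ls pics
```

```text
scene0.png
scene_z.png
top0.png
top_z.png
```

View pics/top_z.png

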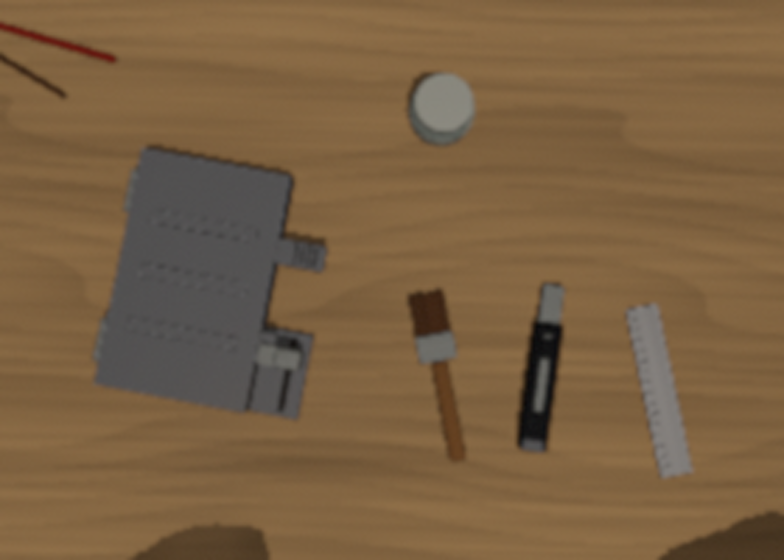

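View pics/scene_z.png

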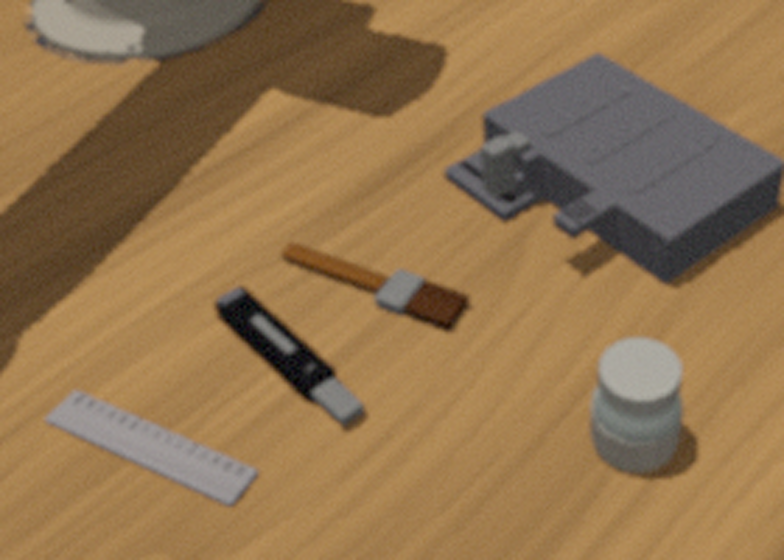

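Both cameras agree on the layout to within about 4 mm, so I'm using the averages. That puts the case origin at about (0.584, 0.0665) with its x axis at 80.5°. I'll go to the catch first.

Emit:
send_rows([
  [[3,4.2,0],6,100],
  [[6.5,9,-1],14,100],
  [[10,13.9,-2],22,100],
  [[13.5,18.8,-3],30,100],
  [[17,23.7,-4],38,100],
  [[20.5,28.5,-5],46,100],
  [[24,33.4,-6],54,100],
  [[27.5,38.3,-7],60,100],
  [[31,43.1,-8],64,100],
  [[34,47.3,-9],64.1,100],
])

```text
time_s: 2.3
tcp_pos: [0.4447, -0.1246, 0.174]
eef_rot: [0.458, -0.539, 0.539, -0.458]
wrist_force: [1.3, -0.7, 0.8]
width: 1.001
```

Emit:
send_rows([
  [[2,2.8,0],0,100],
  [[2,2.8,-1],0,100],
  [[2,2.8,-3],0,100],
  [[2,2.8,-5],0,100],
  [[2,2.8,-5],0,100],
  [[2,2.8,-5],0,100],
  [[2,2.8,-5],0,100],
  [[2,2.8,-5],0,100],
  [[2,2.8,-5],0,100],
  [[2,2.8,-5],0,100],
])

```text
time_s: 3.3
tcp_pos: [0.464, -0.0986, 0.1244]
eef_rot: [0.457, -0.539, 0.54, -0.457]
wrist_force: [0.1, -0.2, -0.5]
width: 0.997
```

```bash
python3 - <<'E'
from h import *
s=robot.read_state(); print(s['time_s'],s['joints'],s['tcp_pos'],np.degrees(np.arctan2(*R.from_quat(s['eef_rot']).as_matrix()[[1,0],2])))
p=cap('scene'); 
cv2.imwrite('pics/s1.png',cv2.resize(p['color'][70:250,130:400],None,fx=2.8,fy=2.8,interpolation=cv2.INTER_CUBIC)[:,:,::-1])
E
```

```text
3.3 [-2.09499710e-01 -1.05799170e-01 -2.54274804e-01  1.42167591e+00
  1.07157881e-05  1.52664233e+00] [ 0.46396411 -0.09864487  0.12440746] -9.473610908168155
```

View pics/s1.png

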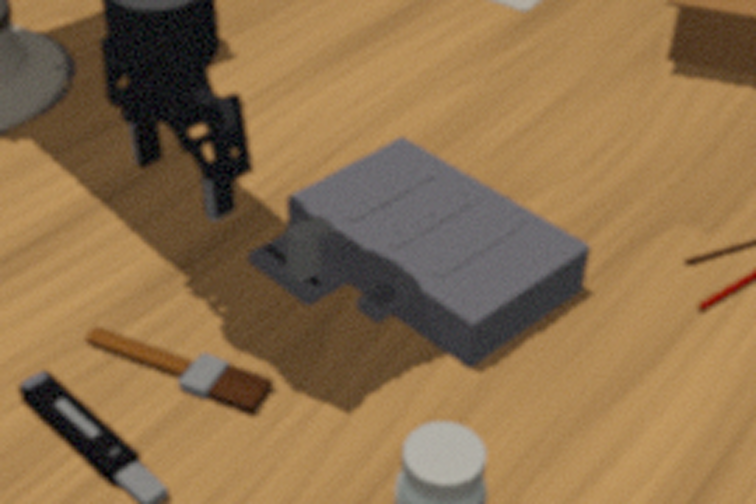

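Emit:
send_rows([
  [[2,2.9,0],0,70],
  [[4,5.8,0],0,70],
  [[5.2,7.2,0],0,70],
  [[5.2,7.2,-1.5],0,70],
  [[5.2,7.2,-3.5],0,70],
  [[5.2,7.2,-5.5],0,70],
  [[5.2,7.2,-6.5],0,70],
  [[5.2,7.2,-7.0],0,70],
  [[5.2,7.2,-7.0],0,70],
  [[5.2,7.2,-7.0],0,70],
])

```text
time_s: 4.35
tcp_pos: [0.5161, -0.0268, 0.0547]
eef_rot: [0.457, -0.539, 0.54, -0.457]
wrist_force: [-0.7, 0.6, -0.7]
width: 0.701
```

```bash
python3 - <<'E'
from h import *
p=cap('scene'); 
a=cv2.resize(p['color'][100:230,170:320],None,fx=3.8,fy=3.8,interpolation=cv2.INTER_CUBIC)[:,:,::-1]
p=cap('top')
b=cv2.resize(p['color'][150:280,140:290],None,fx=3.8,fy=3.8,interpolation=cv2.INTER_CUBIC)[:,:,::-1]
cv2.imwrite('pics/s2.png',cv2.resize(np.hstack([a,b]),None,fx=0.7,fy=0.7))
E
```

```text
(no output)
```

View pics/s2.png

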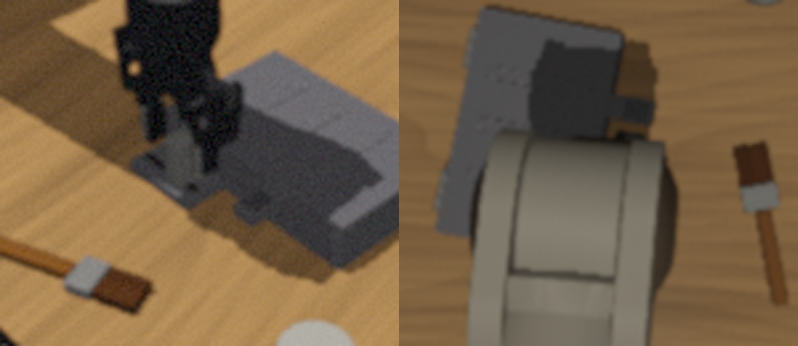

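The fingers straddle the block, in the left view at about (180,150). Next I grip it and slide it.

Emit:
send_rows([
  [[0,0,0],0,0],
  [[0,0,0],0,0],
  [[0,0,0],0,0],
  [[0,0,0],0,0],
  [[0,0,0],0,0],
  [[-0.5,0.08,0],0,0],
  [[-1.2,0.2,0],0,0],
  [[-1.9,0.32,0],0,0],
  [[-2.5,0.42,0],0,0],
  [[-3.0,0.5,0],0,0],
], force=25)

```text
time_s: 5.45
tcp_pos: [0.4853, -0.0216, 0.0543]
eef_rot: [0.457, -0.539, 0.54, -0.457]
wrist_force: [1.7, -2.2, 5.3]
width: 0.202
```

```bash
python3 - <<'E'
from h import *
s=robot.read_state(); print(s['tcp_pos'],s['wrist_force'],s['width'])
p=cap('scene'); 
a=cv2.resize(p['color'][100:230,170:320],None,fx=5,fy=5,interpolation=cv2.INTER_CUBIC)[:,:,::-1]
cv2.imwrite('pics/s3.png',cv2.resize(a,None,fx=0.7,fy=0.7))
E
```

```text
[ 0.48531536 -0.02155434  0.05429443] [ 1.65438172 -2.17978684  5.30530811] 0.20221514233546534
```

View pics/s3.png

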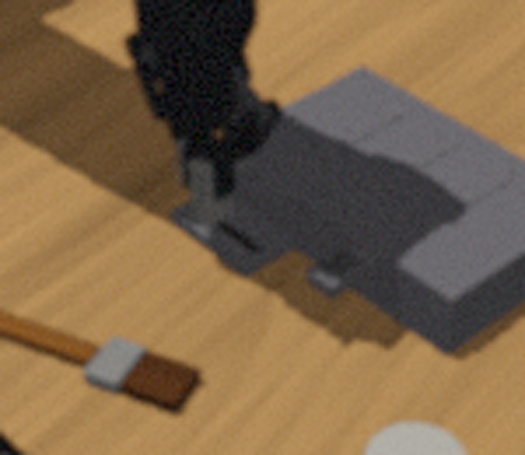

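The catch is gripped (width 17 mm) and has moved to about 33 mm. Next I release it and go to the tab.

Emit:
send_rows([
  [[0,0,0],0,60],
  [[0,0,0],0,60],
  [[0,0,0],0,60],
  [[0,0,2],0,60],
  [[0,0,5],0,60],
  [[3,-0.4,6],0,60],
  [[7,-1,6],0,60],
  [[10.5,-1.5,6],0,60],
  [[12.2,-1.7,5.5],0,60],
  [[12.2,-1.7,5],0,60],
])

```text
time_s: 6.5
tcp_pos: [0.6091, -0.0387, 0.1025]
eef_rot: [-0.457, 0.54, -0.539, 0.457]
wrist_force: [-0.8, 0.0, 0.1]
width: 0.6
```

```bash
python3 - <<'E'
from h import *
s=robot.read_state(); print(s['tcp_pos'],s['wrist_force'],s['width'])
p=cap('scene'); P=cloud(p)
m=(P[...,2]>0.053)&(P[...,2]<0.065)&(P[...,0]>0.45)&(P[...,0]<0.56)&(P[...,1]<0.02)&(P[...,1]>-0.06)
print('catch',m.sum(),P[m].mean(0))
a=cv2.resize(p['color'][80:230,170:320],None,fx=4,fy=4,interpolation=cv2.INTER_CUBIC)[:,:,::-1]
cv2.imwrite('pics/s4.png',a[:600])
E
```

```text
[ 0.60913348 -0.0387485   0.10253508] [-0.84415725  0.03531596  0.11578966] 0.5995094294144407
catch 96 [ 0.48705498 -0.01639874  0.05764168]
```

View pics/s4.png

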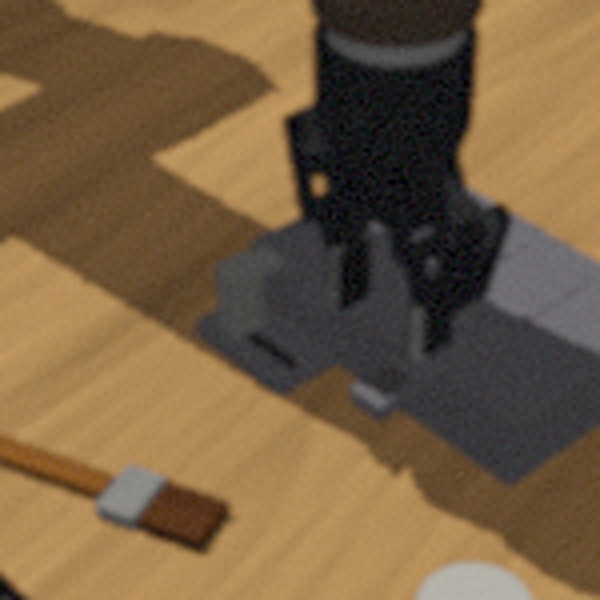

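The catch stands at the back of its ledge, about (240,290), and the fingers are above the tab at (375,385). Next I descend and pinch.

Emit:
send_rows([
  [[-0.1,0,-1.5],0,60],
  [[-0.1,0,-3.5],0,60],
  [[-0.1,0,-5.2],0,60],
  [[-0.1,0,-6.1],0,60],
  [[-0.1,0,-6.1],0,60],
  [[-0.1,0,-6.1],0,0],
  [[-0.1,0,-6.1],0,0],
  [[-0.1,0,-6.1],0,0],
  [[-0.1,0,-6.1],0,0],
  [[-0.1,0,-6.1],0,0],
], force=20)

```text
time_s: 7.55
tcp_pos: [0.6075, -0.0386, 0.0441]
eef_rot: [0.457, -0.539, 0.54, -0.458]
wrist_force: [0.6, -0.5, 6.6]
width: 0.273
```

```bash
python3 - <<'E'
from h import *
s=robot.read_state(); print(s['tcp_pos'],s['wrist_force'],s['width'])
p=cap('scene')
a=cv2.resize(p['color'][80:230,170:320],None,fx=4,fy=4,interpolation=cv2.INTER_CUBIC)[:,:,::-1]
cv2.imwrite('pics/s5.png',a[:600])
ux=np.array([.164,.9865])
f=lambda t: np.array([70-170*np.cos(t)+7.5*np.sin(t),34.5+170*np.sin(t)+7.5*np.cos(t)])
for t in np.r_[np.arange(0,2.41,0.1)]:
    d=f(t)-f(0); print(round(t,2),np.round(np.r_[d[0]*ux,d[1]]/10,2), np.round(s['tcp_pos'][:2]+d[0]*ux/1000,3))
E
```

```text
[ 0.60748511 -0.03860892  0.04407336] [ 0.56190949 -0.4780464   6.63581334] 0.27267626403983625
0.0 [0. 0. 0.] [ 0.607 -0.039]
0.1 [0.03 0.16 1.69] [ 0.608 -0.037]
0.2 [0.08 0.48 3.36] [ 0.608 -0.034]
0.3 [0.16 0.97 4.99] [ 0.609 -0.029]
0.4 [0.27 1.61 6.56] [ 0.61  -0.022]
0.5 [0.4  2.41 8.06] [ 0.611 -0.015]
0.6 [0.56 3.35 9.47] [ 0.613 -0.005]
0.7 [ 0.73  4.42 10.78] [0.615 0.006]
0.8 [ 0.93  5.62 11.97] [0.617 0.018]
0.9 [ 1.15  6.93 13.03] [0.619 0.031]
1.0 [ 1.39  8.33 13.96] [0.621 0.045]
1.1 [ 1.63  9.82 14.74] [0.624 0.06 ]
1.2 [ 1.89 11.38 15.37] [0.626 0.075]
1.3 [ 2.16 13.   15.83] [0.629 0.091]
1.4 [ 2.44 14.65 16.13] [0.632 0.108]
1.5 [ 2.71 16.32 16.26] [0.635 0.125]
1.6 [ 2.99 18.   16.22] [0.637 0.141]
1.7 [ 3.27 19.66 16.01] [0.64  0.158]
1.8 [ 3.54 21.3  15.64] [0.643 0.174]
1.9 [ 3.81 22.89 15.09] [0.646 0.19 ]
2.0 [ 4.06 24.42 14.4 ] [0.648 0.206]
2.1 [ 4.3  25.88 13.55] [0.651 0.22 ]
2.2 [ 4.53 27.24 12.55] [0.653 0.234]
2.3 [ 4.74 28.5  11.43] [0.655 0.246]
2.4 [ 4.93 29.64 10.18] [0.657 0.258]
```

View pics/s5.png

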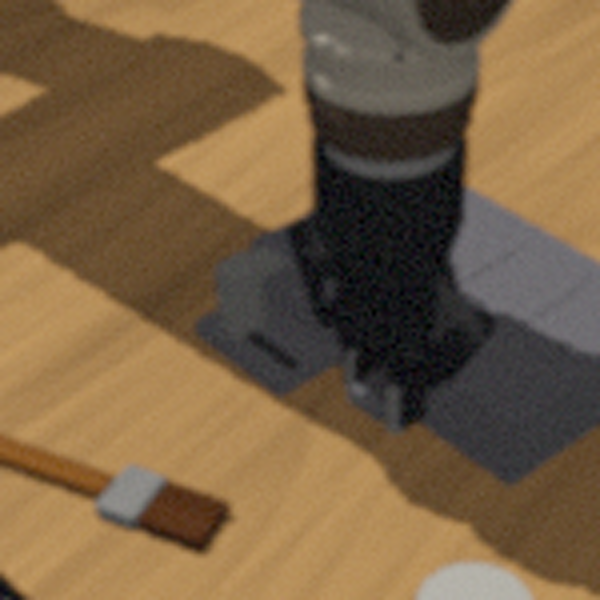

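The tab is pinched (width 23 mm). Next I swing along the arc, first to about 0.8 rad.

Emit:
send_rows([
  [[0,0.05,0.7],0,0],
  [[0.03,0.16,1.7],0,0],
  [[0.06,0.35,2.7],0,0],
  [[0.12,0.7,4.1],0,0],
  [[0.2,1.2,5.6],0,0],
  [[0.3,1.9,7.2],0,0],
  [[0.45,2.7,8.6],0,0],
  [[0.6,3.6,9.8],0,0],
  [[0.8,4.8,11.2],0,0],
  [[0.93,5.6,12.0],0,0],
], force=20)

```text
time_s: 8.6
tcp_pos: [0.6165, 0.0182, 0.1638]
eef_rot: [0.457, -0.539, 0.54, -0.457]
wrist_force: [5.1, 0.6, -4.2]
width: 0.274
```

```bash
python3 - <<'E'
from h import *
s=robot.read_state(); print(s['tcp_pos'],s['wrist_force'],s['width'],s['joints'])
p=cap('scene','s6.png')
E
```

```text
[0.61651634 0.01824655 0.16375066] [ 5.06294228  0.56648486 -4.17905584] 0.27449805347530604 [ 2.95909525e-02  2.31807096e-01  1.76155672e-01  1.51449218e+00
 -7.78232049e-06  1.76531672e+00]
```

View pics/s6.png

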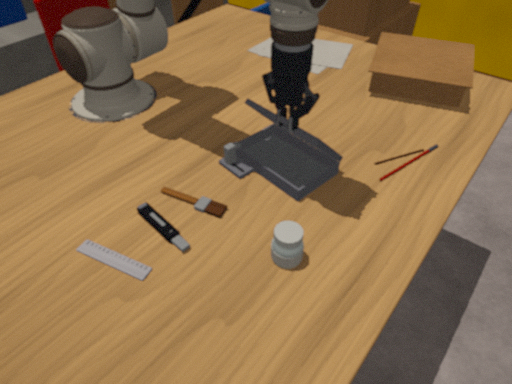

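The lid follows the tab and is about half open, with its edge near (270,115). I'll continue to 1.8 rad.

Emit:
send_rows([
  [[0.22,1.3,1.05],0,0],
  [[0.46,2.7,2.0],0,0],
  [[0.7,4.2,2.8],0,0],
  [[0.95,5.8,3.4],0,0],
  [[1.2,7.4,3.85],0,0],
  [[1.5,9.0,4.15],0,0],
  [[1.78,10.7,4.3],0,0],
  [[2.06,12.4,4.25],0,0],
  [[2.34,14.0,4.05],0,0],
  [[2.6,15.7,3.65],0,0],
])

```text
time_s: 9.65
tcp_pos: [0.6422, 0.176, 0.1999]
eef_rot: [-0.457, 0.54, -0.539, 0.457]
wrist_force: [1.0, -1.4, 2.6]
width: 0.278
```

Emit:
send_rows([
  [[0.25,1.6,-0.55],0,0],
  [[0.5,3.1,-1.25],0,0],
  [[0.75,4.6,-2.1],0,0],
  [[0.97,5.9,-3.1],0,0],
  [[1.0,6.3,-3.4],0,0],
  [[1.0,6.3,-3.4],0,0],
  [[1.0,6.3,-3.4],0,0],
  [[1.0,6.3,-3.4],0,0],
  [[1.0,6.3,-3.4],0,0],
  [[1.0,6.3,-3.4],0,0],
])

```text
time_s: 10.65
tcp_pos: [0.6524, 0.2392, 0.1658]
eef_rot: [-0.456, 0.54, -0.539, 0.458]
wrist_force: [2.8, 4.1, 5.0]
width: 0.275
```

```bash
python3 - <<'E'
from h import *
s=robot.read_state(); print(s['tcp_pos'],s['wrist_force'],s['width'],s['joints'])
p=cap('scene','s7.png')
E
```

```text
[0.65237492 0.23917247 0.16575586] [2.79623137 4.14598992 5.00835954] 0.2746065870930061 [3.50769544e-01 4.30525589e-01 4.30892696e-01 1.56941556e+00
 1.63974345e-03 2.08607228e+00]
```

View pics/s7.png

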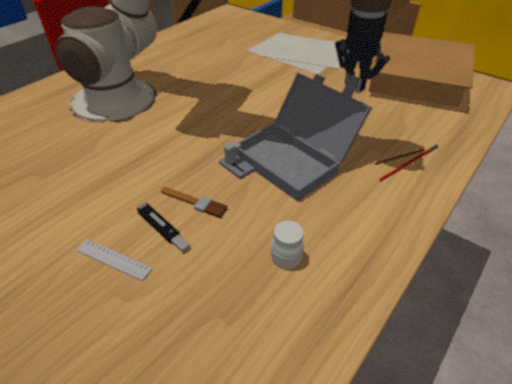

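The lid stands at about 2.2 rad. I release it so it sinks to its stop, then head for the cutter.

Emit:
send_rows([
  [[0,0,0],0,60],
  [[0,0,0],0,60],
  [[0,0,0],0,60],
  [[0,0,0],0,60],
  [[0,0,1],0,60],
  [[0,0,3],0,60],
  [[0,0,5],0,60],
  [[-1,-3,6],4,60],
  [[-2,-6.5,7],12,60],
  [[-3,-10.5,7],20,60],
])

```text
time_s: 11.7
tcp_pos: [0.6221, 0.1321, 0.2378]
eef_rot: [-0.545, 0.45, -0.451, 0.546]
wrist_force: [1.1, -0.3, 0.2]
width: 0.607
```

```bash
python3 - <<'E'
from h import *
s=robot.read_state(); print(s['tcp_pos'],np.degrees(np.arctan2(*R.from_quat(s['eef_rot']).as_matrix()[[1,0],2])),s['joints'][5])
q0=None
p=cap('scene','s8.png')
P=cloud(p)
r=spotter.regions_of(p,'cutter')[0]; mm=r['pixels']&(P[...,2]>0.005)
print(r['p'],cv2.minAreaRect(P[mm][:,:2].astype(np.float32)*1000))
for t in ['lid','case']:
    for r in spotter.regions_of(p,t)[:1]: 
        q=P[r['pixels']&(p['range_z']>0)]; print(t,r['p'],q.min(0),q.max(0), np.percentile(q[:,2],99))
E
```

```text
[0.62206573 0.13206136 0.23780207] 10.925895482695132 1.5892593451364598
0.59 ((723.3375854492188, -371.2104797363281), (74.23963928222656, 626.2188110351562), 62.52419662475586)
lid 0.6 [ 0.48759417  0.1162801  -0.00133685] [0.71911069 0.4393416  0.15652727] 0.1471666924120359
```

View pics/s8.png

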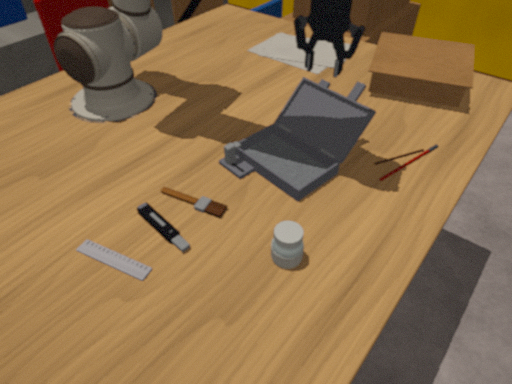

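The lid rests at its stop and the cutter is untouched. I move above the cutter.

Emit:
send_rows([
  [[-1.2,-3.9,0],7,60],
  [[-2.4,-7.8,0],15,60],
  [[-3.6,-11.7,0],23,60],
  [[-4.8,-15.6,0],31,60],
  [[-6,-19.5,-1],39,60],
  [[-7.2,-23.4,-2.5],47,60],
  [[-8.4,-27.3,-4],55,60],
  [[-9.6,-31.2,-5.5],63,60],
  [[-10.8,-34.9,-7],70,60],
  [[-12,-38.4,-8.5],72,60],
])

```text
time_s: 12.9
tcp_pos: [0.5023, -0.2524, 0.1501]
eef_rot: [-0.706, 0.045, -0.045, 0.706]
wrist_force: [0.4, -0.7, 0.3]
width: 0.597
```

```bash
python3 - <<'E'
from h import *
s=robot.read_state(); print(s['tcp_pos'],np.degrees(np.arctan2(*R.from_quat(s['eef_rot']).as_matrix()[[1,0],2])),s['joints'][5])
E
```

```text
[ 0.50229408 -0.25238696  0.15008618] 82.74969190294343 -0.3392046982634775
```

Emit:
send_rows([
  [[-0.1,-0.4,-2],0,60],
  [[-0.1,-0.4,-4],0,60],
  [[-0.1,-0.4,-6],0,60],
  [[-0.1,-0.4,-8],0,60],
  [[-0.1,-0.4,-9],0,60],
  [[-0.1,-0.4,-9.5],0,60],
  [[-0.1,-0.4,-9.5],0,60],
  [[-0.1,-0.4,-9.5],0,60],
  [[-0.1,-0.4,-9.5],0,60],
  [[-0.1,-0.4,-9.5],0,60],
])

```text
time_s: 13.9
tcp_pos: [0.5015, -0.2557, 0.0563]
eef_rot: [0.706, -0.046, 0.046, -0.705]
wrist_force: [0.2, 0.4, -0.2]
width: 0.597
```

```bash
python3 - <<'E'
from h import *
s=robot.read_state(); print(s['tcp_pos'],s['wrist_force'])
p=cap('scene')
a=cv2.resize(p['color'][140:290,90:240],None,fx=4,fy=4,interpolation=cv2.INTER_CUBIC)[:,:,::-1]
cv2.imwrite('pics/s9.png',a[:600])
E
```

```text
[ 0.50146512 -0.25572079  0.05627985] [ 0.20956857  0.42400285 -0.235078  ]
```

View pics/s9.png

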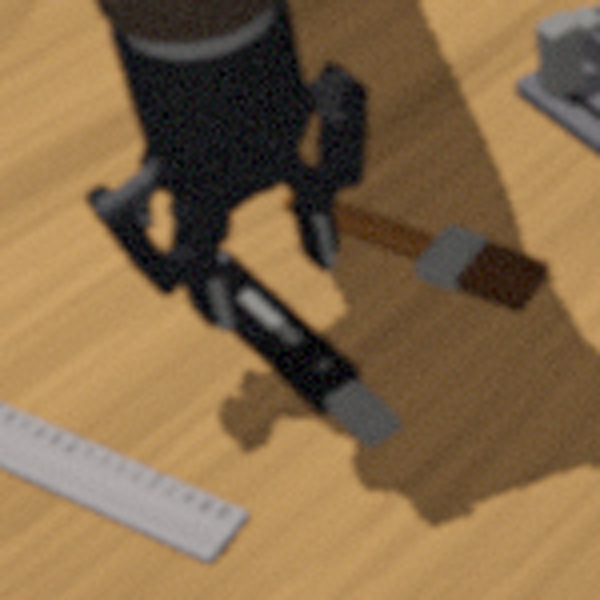

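The fingers straddle the cutter, which is around (270,310), with clearance to the brush handle. I descend and grip.

Emit:
send_rows([
  [[0,-0.1,-1.2],0,60],
  [[0,-0.1,-2.4],0,60],
  [[0,-0.1,-3.2],0,60],
  [[0,-0.1,-3.4],0,60],
  [[0,-0.1,-3.4],0,60],
  [[0,-0.1,-3.4],0,15],
  [[0,-0.1,-3.4],0,15],
  [[0,-0.1,-3.4],0,15],
  [[0,-0.1,-3.4],0,15],
  [[0,-0.1,-3.4],0,15],
], force=45)

```text
time_s: 14.95
tcp_pos: [0.5015, -0.2567, 0.0222]
eef_rot: [0.706, -0.046, 0.046, -0.705]
wrist_force: [-0.2, 1.3, 5.9]
width: 0.316
```

Emit:
send_rows([
  [[0,0,0],0,10],
  [[0,0,0.2],0,10],
  [[0,0,0.6],0,10],
  [[0,0,1.2],0,10],
  [[0,0,2],0,10],
  [[0,0,3],0,10],
  [[0,0,4],0,10],
  [[0,0,4.5],0,10],
  [[0,0,4.5],0,10],
  [[0,0,4.5],0,10],
])

```text
time_s: 15.95
tcp_pos: [0.5011, -0.2565, 0.0664]
eef_rot: [0.706, -0.046, 0.046, -0.706]
wrist_force: [-0.2, -0.7, -1.1]
width: 0.315
```

```bash
python3 - <<'E'
from h import *
s=robot.read_state(); print(s['tcp_pos'],s['wrist_force'],s['width'])
p=cap('scene')
a=cv2.resize(p['color'][120:270,90:240],None,fx=4,fy=4,interpolation=cv2.INTER_CUBIC)[:,:,::-1]
cv2.imwrite('pics/s10.png',a[:600])
E
```

```text
[ 0.5010742  -0.25651479  0.06644645] [-0.18151698 -0.66654849 -1.09808766] 0.31486838324477945
```

View pics/s10.png

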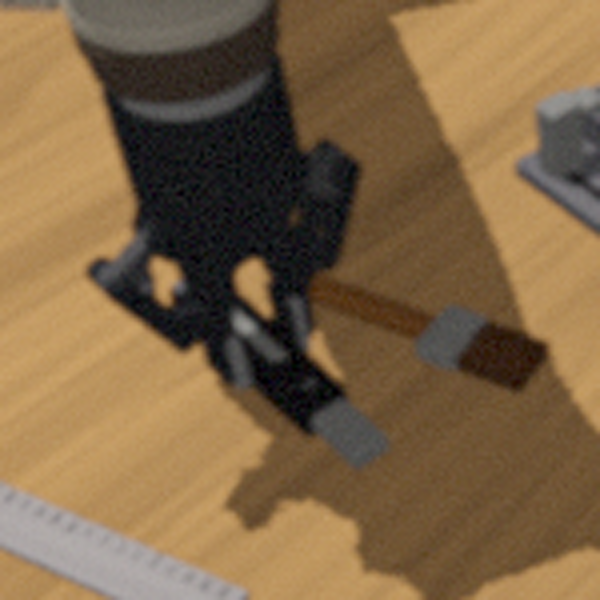

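The cutter is lifted level, about 44 mm up, with the nose at (355,435). I carry it over the case.

Emit:
send_rows([
  [[0,0,2],0,10],
  [[0,1,4.5],0,10],
  [[0.5,3,6.5],0,10],
  [[1.2,6,7],0,10],
  [[2,9.3,7],-0.5,10],
  [[2.8,12.8,7],-1,10],
  [[3.6,16.3,7],-1.5,10],
  [[4.4,19.8,7],-2,10],
  [[5.1,23.3,7],-2.3,10],
  [[5.9,26.8,7],-2.3,10],
])

```text
time_s: 17.0
tcp_pos: [0.5599, 0.0129, 0.136]
eef_rot: [0.705, -0.061, 0.06, -0.704]
wrist_force: [0.7, -1.1, -1.7]
width: 0.312
```

Emit:
send_rows([
  [[0.5,2.5,0],0,10],
  [[0.9,4,0],0,10],
  [[1.1,5,0],0,10],
  [[1.1,5.2,0],0,10],
  [[1.1,5.2,-1],0,10],
  [[1.1,5.2,-2.5],0,10],
  [[1.1,5.2,-4],0,10],
  [[1.1,5.2,-4.5],0,10],
  [[1.1,5.2,-4.5],0,10],
  [[1.1,5.2,-4.5],0,10],
])

```text
time_s: 18.0
tcp_pos: [0.5711, 0.0633, 0.0916]
eef_rot: [-0.705, 0.06, -0.06, 0.705]
wrist_force: [-0.3, -0.1, -1.2]
width: 0.314
```

```bash
python3 - <<'E'
from h import *
s=robot.read_state(); print(s['tcp_pos'],s['wrist_force'],s['width'],s['joints'],np.degrees(np.arctan2(*R.from_quat(s['eef_rot']).as_matrix()[[1,0],2])))
p=cap('scene')
a=cv2.resize(p['color'][60:210,200:390],None,fx=4,fy=4,interpolation=cv2.INTER_CUBIC)[:,:,::-1]
cv2.imwrite('pics/s11.png',a[:600])
P=cloud(p); r=spotter.regions_of(p,'cutter')
for k in r[:2]:
    q=P[k['pixels']]; print(k['p'],k['uv'],q.min(0),q.max(0),np.median(q,0))
E
```

```text
[0.57113803 0.0632843  0.09162857] [-0.30943233 -0.11889074 -1.19992783] 0.3144536878217555 [ 1.10348638e-01  1.42208054e-01 -6.60222792e-02  1.36247621e+00
  1.08849358e-05  2.81047517e-01] 80.21967477796169
0.65 [287.9, 139.9] [ 0.50440286 -0.54860387  0.07028497] [0.98400386 0.07294468 0.60303907] [0.60430062 0.05131609 0.08399693]
```

View pics/s11.png

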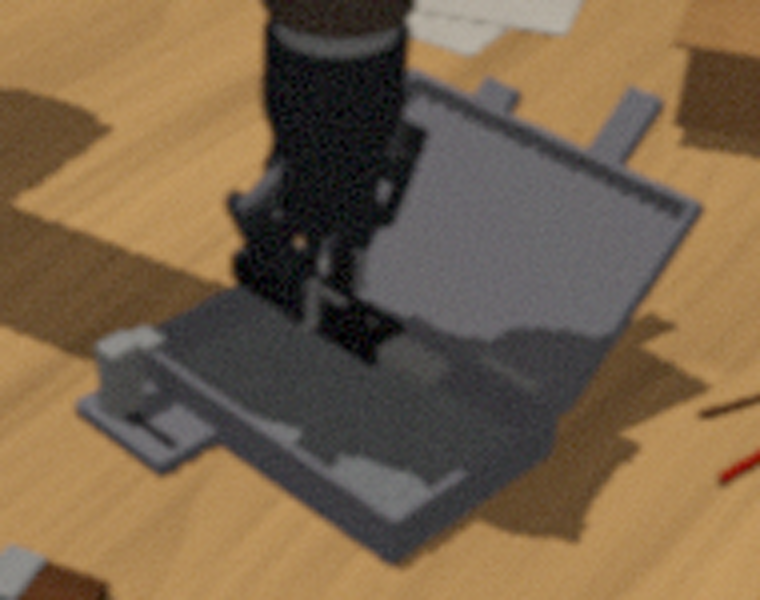

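The cutter hangs above the tray, clear of the lid and walls, with its nose at (415,355). I lower it.

Emit:
send_rows([
  [[0,0,-0.8],0,10],
  [[0,0,-1.8],0,10],
  [[0,0,-2.8],0,10],
  [[0,0,-3.8],0,10],
  [[0,0,-4.6],0,10],
  [[0,0,-5.2],0,10],
  [[0,0,-5.7],0,10],
  [[0,0,-6.0],0,10],
  [[0,0,-6.2],0,10],
  [[0,0,-6.3],0,10],
])

```text
time_s: 19.1
tcp_pos: [0.5712, 0.0635, 0.0286]
eef_rot: [-0.705, 0.06, -0.06, 0.705]
wrist_force: [0.8, -0.2, -0.7]
width: 0.314
```

Emit:
send_rows([
  [[0,0,-0.05],0,10],
  [[0,0,-0.1],0,10],
  [[0,0,-0.1],0,10],
  [[0,0,-0.1],0,10],
  [[0,0,-0.1],0,10],
  [[0,0,-0.1],0,10],
  [[0,0,-0.1],0,10],
  [[0,0,-0.1],0,10],
  [[0,0,-0.1],0,10],
  [[0,0,-0.1],0,10],
])

```text
time_s: 20.1
tcp_pos: [0.5711, 0.0635, 0.0275]
eef_rot: [0.705, -0.06, 0.06, -0.705]
wrist_force: [0.6, -0.7, -0.7]
width: 0.317
```

```bash
python3 - <<'E'
from h import *
s=robot.read_state(); print(s['tcp_pos'],s['wrist_force'],s['width'])
p=cap('scene')
a=cv2.resize(p['color'][60:210,200:390],None,fx=4,fy=4,interpolation=cv2.INTER_CUBIC)[:,:,::-1]
cv2.imwrite('pics/s12.png',a[:600])
E
```

```text
[0.57108869 0.06347428 0.02749243] [ 0.58043217 -0.74303205 -0.7347272 ] 0.3166357793838931
```

View pics/s12.png

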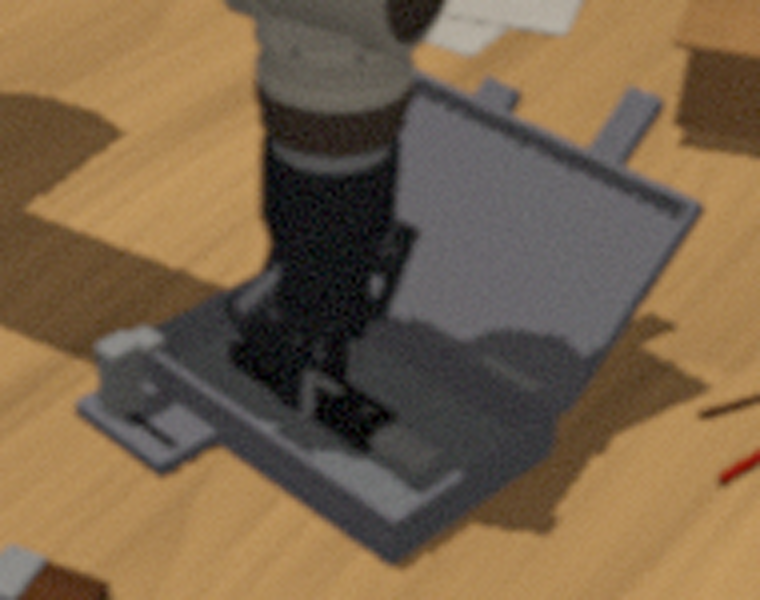

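It sits just above the floor with no contact force yet, so I lower another 1 mm.

Emit:
send_rows([
  [[0,0,-0.02],0,10],
  [[0,0,-0.04],0,10],
  [[0,0,-0.06],0,10],
  [[0,0,-0.08],0,10],
  [[0,0,-0.1],0,10],
  [[0,0,-0.1],0,10],
  [[0,0,-0.1],0,10],
  [[0,0,-0.1],0,10],
  [[0,0,-0.1],0,10],
  [[0,0,-0.1],0,10],
])

```text
time_s: 21.15
tcp_pos: [0.5711, 0.0635, 0.0272]
eef_rot: [-0.705, 0.06, -0.06, 0.705]
wrist_force: [-3.2, 0.0, 6.3]
width: 0.316
```

The cutter is on the floor (6 N upward). I release it and retreat straight up.

Emit:
send_rows([
  [[0,0,0.0],0,40],
  [[0,0,0.0],0,55],
  [[0,0,0.0],0,55],
  [[0,0,0],0,55],
  [[0,0,0],0,55],
  [[0,0,1],0,55],
  [[0,0,3],0,55],
  [[0,0,6],0,55],
  [[0,0,10],0,55],
  [[0,-1,14],0,55],
])

```text
time_s: 22.15
tcp_pos: [0.5707, 0.054, 0.1685]
eef_rot: [-0.704, 0.06, -0.06, 0.705]
wrist_force: [1.1, 0.4, 0.9]
width: 0.554
```

Emit:
send_rows([
  [[0,-2,2],-8,55],
  [[0,-5,4],-16,55],
  [[0,-8,4],-24,55],
  [[0,-10,4],-32,55],
  [[0,-10,4],-40,55],
  [[0,-10,4],-48,55],
  [[0,-10,4],-56,55],
  [[0,-10,4],-64,55],
  [[0,-10,4],-72,55],
  [[0,-10,4],-80,55],
])

```text
time_s: 23.15
tcp_pos: [0.5711, -0.0466, 0.2074]
eef_rot: [0.499, -0.5, 0.501, -0.5]
wrist_force: [-0.4, 0.3, 0.3]
width: 0.553
```

```bash
python3 - <<'E'
from h import *
s=robot.read_state(); print(s['tcp_pos'],s['wrist_force'],s['width'],s['joints'],np.degrees(np.arctan2(*R.from_quat(s['eef_rot']).as_matrix()[[1,0],2])))
ux=np.array([.164,.9865]);uy=np.array([-.9865,.164]);o=np.array([.584,.0665])
ims=[]
for n in ['scene','top']:
    p=cap(n); P=cloud(p)
    ims.append(cv2.resize(p['color'][60:210,200:390] if n=='scene' else p['color'][130:280,110:300],None,fx=3.9,fy=3.9,interpolation=cv2.INTER_CUBIC)[:,:,::-1])
    r=spotter.regions_of(p,'cutter')
    for k in r[:1]:
        q=P[k['pixels']]; q=q[(q[:,2]>0.012)&(q[:,2]<0.035)]; 
        d=q[:,:2]-o; a=d@ux; b=d@uy; print(n,k['p'],k['uv'],'x',a.min(),a.max(),'y',b.min(),b.max(),np.percentile(q[:,2],[5,50,95]))
    g=(P[...,2]>0.09)&(P[...,2]<0.2)&(P[...,1]>0.15)&(P[...,1]<0.33)&(P[...,0]>0.45)&(P[...,0]<0.75)
    q=P[g]; b=(q[:,:2]-o)@uy; a=(q[:,:2]-o)@ux
    mt=(b>-.055)&(b<-.025)&(q[:,2]>0.12); print('tab region',mt.sum(), np.c_[a,b,q[:,2]][mt].mean(0),np.c_[a,b,q[:,2]][mt].min(0),np.c_[a,b,q[:,2]][mt].max(0))
    cv2.imwrite(f'pics/{n}13.png',ims[-1][:600])
E
```

```text
[ 0.57108078 -0.0465661   0.20736272] [-0.41191786  0.26988618  0.32856449] 0.5528818360872502 [-8.13749238e-02  1.29924906e-01  1.43430860e-01  1.58361591e+00
  3.12676287e-05  1.49121468e+00] -0.10274638367126233
scene 0.81 [283.1, 159.2] x -0.022751978167363896 0.005972570774010458 y -0.07637115334357189 0.07691966440468075 [0.01367047 0.02270805 0.02644147]
tab region 239 [ 0.187418   -0.04030292  0.13925583] [ 0.16666362 -0.05470053  0.1203079 ] [ 0.21050356 -0.02606439  0.15755909]
tab region 241 [ 0.19188142 -0.03875192  0.14262603] [ 0.17095443 -0.05473906  0.12025409] [ 0.21589352 -0.02514608  0.16024913]
```

View pics/scene13.png

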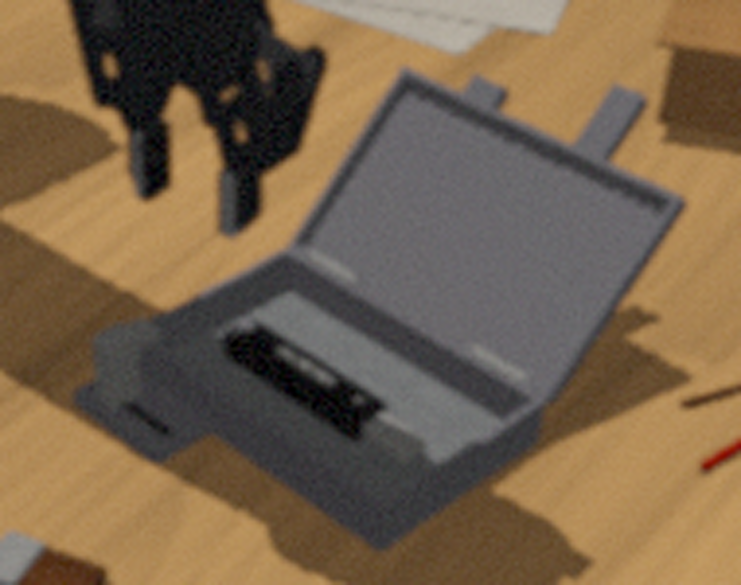

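View pics/top13.png

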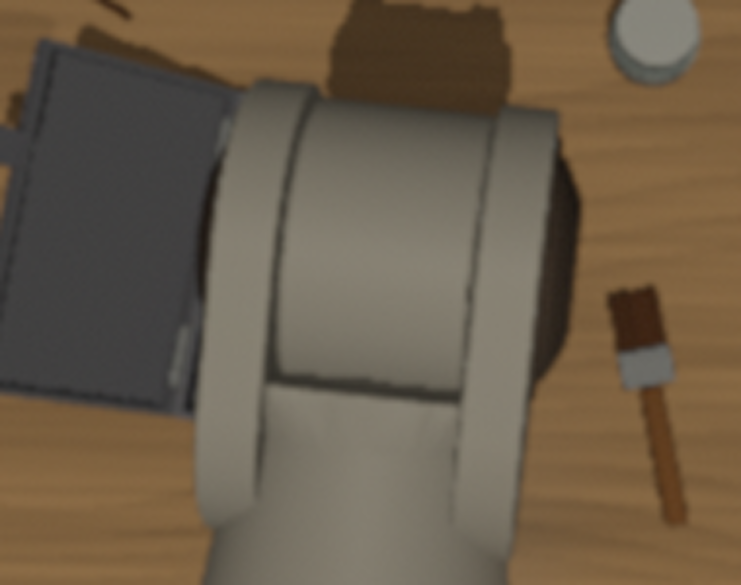

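The cutter lies flat in the tray at about case (-8, 0) mm, and the lid is still fully open with the tab at (615,120). I go above the tab.

Emit:
send_rows([
  [[0.9,3.2,1],-3,60],
  [[1.8,6.4,2],-6,60],
  [[2.7,9.6,2.5],-9,60],
  [[3.6,12.8,2.5],-9.4,60],
  [[4.5,16,2.5],-9.4,60],
  [[5.4,19.2,2.5],-9.4,60],
  [[6.3,22.4,2.5],-9.4,60],
  [[7.2,25.6,2.5],-9.4,60],
  [[8,28.6,2.5],-9.4,60],
  [[8.6,30.5,2.5],-9.4,60],
], force=20)

```text
time_s: 24.35
tcp_pos: [0.6571, 0.2607, 0.2312]
eef_rot: [-0.46, 0.537, -0.537, 0.46]
wrist_force: [0.6, -0.7, -0.1]
width: 0.598
```

```bash
python3 - <<'E'
from h import *
s=robot.read_state(); print(s['tcp_pos'],s['wrist_force'],s['width'],s['joints'],np.degrees(np.arctan2(*R.from_quat(s['eef_rot']).as_matrix()[[1,0],2])))
p=cap('scene')
cv2.imwrite('pics/s14.png',cv2.resize(p['color'][10:160,240:430],None,fx=3.9,fy=3.9,interpolation=cv2.INTER_CUBIC)[:,:,::-1])
E
```

```text
[0.65713632 0.2606989  0.2311939 ] [ 0.63818402 -0.65439172 -0.11405272] 0.5982359956079207 [3.77575749e-01 4.95144758e-01 6.46375833e-01 1.72225667e+00
 2.62633819e-04 2.10305116e+00] -8.86245928852107
```

View pics/s14.png

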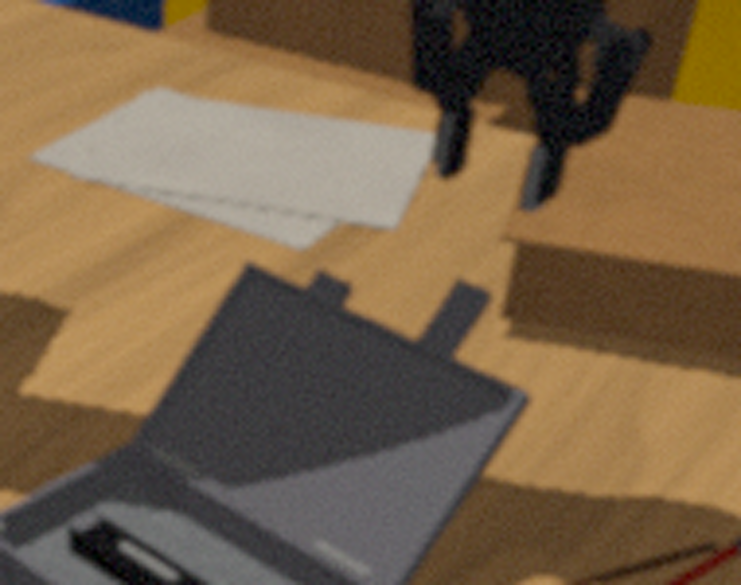

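Emit:
send_rows([
  [[0,-0.2,-2],-0.6,60],
  [[0,-0.3,-4],-0.6,60],
  [[0,-0.3,-6],-0.6,60],
  [[0,-0.3,-7.5],-0.6,60],
  [[0,-0.3,-8.3],-0.6,60],
  [[0,-0.3,-8.6],-0.6,60],
  [[0,-0.3,-8.6],-0.6,60],
  [[0,-0.3,-8.6],-0.6,60],
  [[0,-0.3,-8.6],-0.6,60],
  [[0,-0.3,-8.6],-0.6,60],
])

```text
time_s: 25.4
tcp_pos: [0.6573, 0.2556, 0.1462]
eef_rot: [0.455, -0.541, 0.541, -0.456]
wrist_force: [0.1, 0.7, -0.2]
width: 0.599
```

```bash
python3 - <<'E'
from h import *
s=robot.read_state(); print(s['tcp_pos'],s['wrist_force'],s['width'],s['joints'],np.degrees(np.arctan2(*R.from_quat(s['eef_rot']).as_matrix()[[1,0],2])))
p=cap('scene')
cv2.imwrite('pics/s15.png',cv2.resize(p['color'][10:160,240:430],None,fx=3.9,fy=3.9,interpolation=cv2.INTER_CUBIC)[:,:,::-1])
E
```

```text
[0.6573258  0.25555769 0.14619476] [ 0.09004239  0.73070456 -0.20432254] 0.59901351065075 [ 3.70808103e-01  4.56660075e-01  4.28430593e-01  1.54159645e+00
 -2.10774381e-05  2.11186514e+00] -9.755232292573307
```

View pics/s15.png

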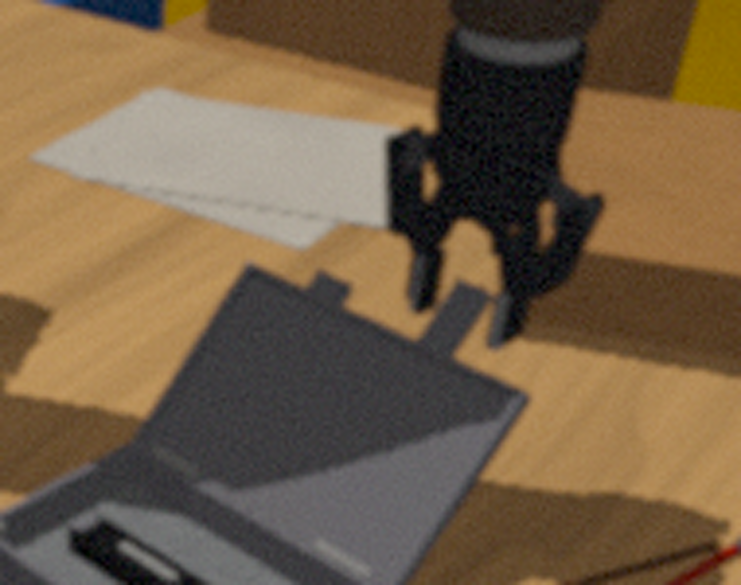

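The fingers straddle the tab at (460,310). I close and start the swing back.

Emit:
send_rows([
  [[0,0,0],0,0],
  [[0,0,0],0,0],
  [[0,0,0],0,0],
  [[0,0,0],0,0],
  [[0,0,0],0,0],
  [[-0.1,-0.5,0.6],0,0],
  [[-0.2,-1.1,1.25],0,0],
  [[-0.3,-1.8,1.85],0,0],
  [[-0.4,-2.4,2.35],0,0],
  [[-0.52,-3.1,2.9],0,0],
], force=25)

```text
time_s: 26.45
tcp_pos: [0.6503, 0.225, 0.1738]
eef_rot: [-0.457, 0.541, -0.539, 0.455]
wrist_force: [-7.5, 1.6, -4.1]
width: 0.277
```

```bash
python3 - <<'E'
from h import *
s=robot.read_state(); print(s['tcp_pos'],s['wrist_force'],s['width'])
p=cap('scene')
cv2.imwrite('pics/s16.png',cv2.resize(p['color'][10:160,240:430],None,fx=3.9,fy=3.9,interpolation=cv2.INTER_CUBIC)[:,:,::-1])
E
```

```text
[0.65027359 0.22503127 0.17384763] [-7.54991578  1.56605395 -4.11455164] 0.2766441518954572
```

View pics/s16.png

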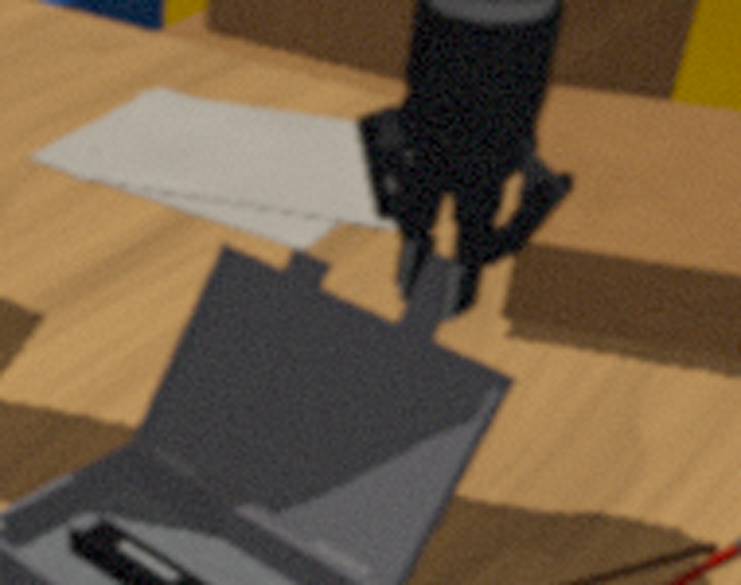

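The lid follows. I continue the arc.

Emit:
send_rows([
  [[-0.2,-1.0,0.7],0,0],
  [[-0.42,-2.1,1.3],0,0],
  [[-0.67,-3.65,2.0],0,0],
  [[-0.95,-5.25,2.55],0,0],
  [[-1.22,-6.9,2.95],0,0],
  [[-1.5,-8.55,3.15],0,0],
  [[-1.8,-10.2,3.2],0,0],
  [[-2.05,-11.9,3.05],0,0],
  [[-2.33,-13.55,2.75],0,0],
  [[-2.6,-15.15,2.3],0,0],
])

```text
time_s: 27.5
tcp_pos: [0.6254, 0.0718, 0.1979]
eef_rot: [-0.455, 0.541, -0.541, 0.456]
wrist_force: [-2.9, 3.1, -1.5]
width: 0.278
```

```bash
python3 - <<'E'
from h import *
s=robot.read_state(); print(s['tcp_pos'],s['wrist_force'],s['width'])
p=cap('scene')
cv2.imwrite('pics/s17.png',cv2.resize(p['color'][10:210,200:430],None,fx=2.9,fy=2.9,interpolation=cv2.INTER_CUBIC)[:,:,::-1])
E
```

```text
[0.62539018 0.07184618 0.19794706] [-2.88711079  3.12744093 -1.5245781 ] 0.2777854732776478
```

View pics/s17.png

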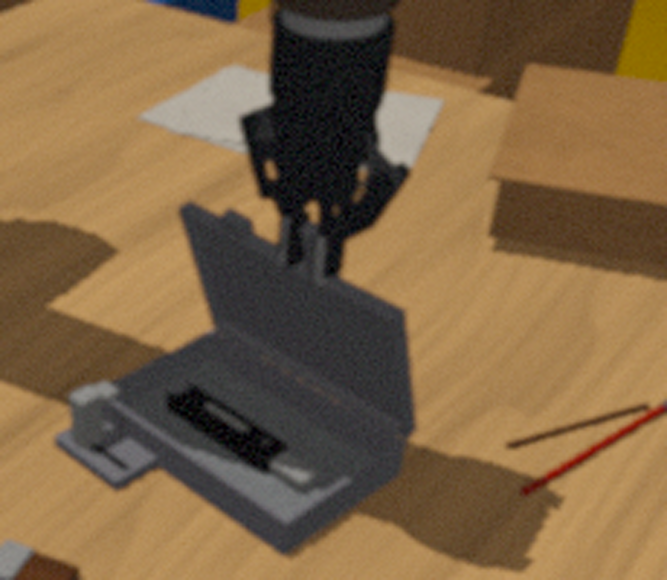

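The lid is upright, at about 1.2 rad, and the cutter and catch are unchanged. I continue down.

Emit:
send_rows([
  [[-0.26,-1.55,-0.6],0,0],
  [[-0.5,-3.05,-1.4],0,0],
  [[-0.74,-4.45,-2.35],0,0],
  [[-0.96,-5.75,-3.4],0,0],
  [[-1.16,-6.95,-4.6],0,0],
  [[-1.33,-8.05,-5.9],0,0],
  [[-1.5,-8.95,-7.3],0,0],
  [[-1.62,-9.75,-8.8],0,0],
  [[-1.73,-10.4,-10.4],0,0],
  [[-1.81,-10.9,-12.0],0,0],
])

```text
time_s: 28.55
tcp_pos: [0.6076, -0.0387, 0.078]
eef_rot: [0.456, -0.54, 0.542, -0.455]
wrist_force: [-4.0, -6.7, 3.1]
width: 0.275
```

Emit:
send_rows([
  [[-0.03,-0.2,-0.8],0,0],
  [[-0.05,-0.32,-1.6],0,0],
  [[-0.06,-0.4,-2.3],0,0],
  [[-0.07,-0.45,-2.8],0,0],
  [[-0.08,-0.47,-3.1],0,0],
  [[-0.08,-0.48,-3.3],0,0],
  [[-0.08,-0.48,-3.35],0,0],
  [[-0.08,-0.48,-3.35],0,0],
  [[-0.08,-0.48,-3.35],0,0],
  [[-0.08,-0.48,-3.35],0,0],
])

```text
time_s: 29.55
tcp_pos: [0.6069, -0.0433, 0.0445]
eef_rot: [0.456, -0.54, 0.542, -0.454]
wrist_force: [-4.1, -9.9, 1.9]
width: 0.278
```

```bash
python3 - <<'E'
from h import *
s=robot.read_state(); print(s['tcp_pos'],s['wrist_force'],s['width'])
p=cap('scene')
cv2.imwrite('pics/s18.png',cv2.resize(p['color'][60:240,180:390],None,fx=3.3,fy=3.3,interpolation=cv2.INTER_CUBIC)[:,:,::-1])
P=cloud(p); o=np.array([.584,.0665]);d=P[...,:2]-o; a=d@[.164,.9865]; b=d@[-.9865,.164]
for lo in range(-60,70,20):
    m=(abs(a*1000-lo)<8)&(b<0.1)&(b>-.1)&(P[...,2]>0.02)&(P[...,2]<0.08); print(lo,m.sum(),np.median(P[m][:,2]) if m.sum() else '')
E
```

```text
[ 0.60685857 -0.04334997  0.044527  ] [-4.09403086 -9.92306498  1.91685992] 0.2775917603663162
-60 105 0.05831454598979202
-40 99 0.056482046462486446
-20 179 0.055133219986820525
0 202 0.05356362380423313
20 208 0.05192023295856879
40 230 0.050272103708606186
60 235 0.04823619239701726
```

View pics/s18.png

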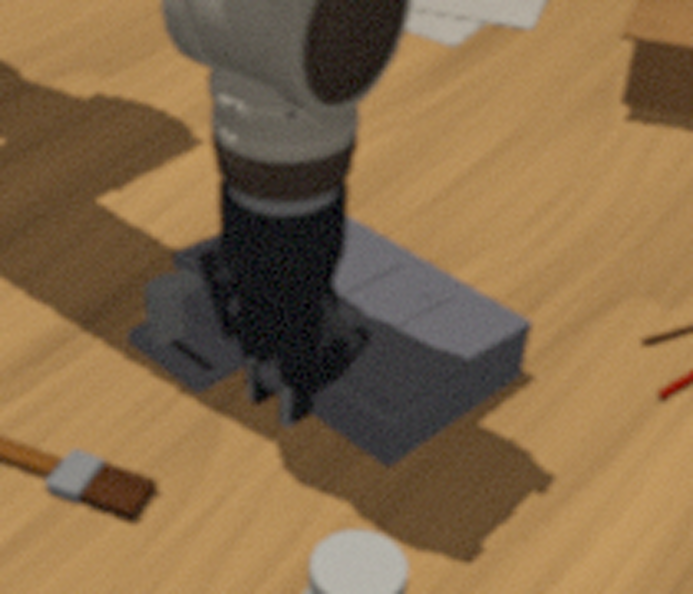

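The lid is still about 0.08 rad open, because the tab pivots lower in the pads than I assumed. I lower further.

Emit:
send_rows([
  [[0,-0.1,-0.2],0,0],
  [[0,-0.15,-0.4],0,0],
  [[0,-0.2,-0.6],0,0],
  [[0,-0.2,-0.8],0,0],
  [[0,-0.2,-1.0],0,0],
  [[0,-0.2,-1.15],0,0],
  [[0,-0.2,-1.3],0,0],
  [[0,-0.2,-1.4],0,0],
  [[0,-0.2,-1.4],0,0],
  [[0,-0.2,-1.4],0,0],
])

```text
time_s: 30.6
tcp_pos: [0.6068, -0.0439, 0.0301]
eef_rot: [0.456, -0.54, 0.541, -0.455]
wrist_force: [-3.3, -5.3, 1.8]
width: 0.275
```

```bash
cat > lid.py <<'E'
from h import *
s=robot.read_state(); print(s['tcp_pos'],s['wrist_force'],s['width'])
p=cap('scene')
P=cloud(p); o=np.array([.584,.0665]);d=P[...,:2]-o; a=d@[.164,.9865]; b=d@[-.9865,.164]
for lo in range(-60,70,20):
    m=(abs(a*1000-lo)<8)&(b<0.1)&(b>-.1)&(P[...,2]>0.02)&(P[...,2]<0.07); print(lo,m.sum(),np.median(P[m][:,2]) if m.sum() else '')
m=(abs(a)<0.06)&(abs(b)<.1)&(abs(P[...,2]-.05)<.02)
k=np.polyfit(a[m],P[m][:,2],1)
for _ in range(3):
    r=P[...,2]-np.polyval(k,a); mm=m&(abs(r)<.004); k=np.polyfit(a[mm],P[mm][:,2],1)
print('lid angle ~',-k[0],'z0',k[1],mm.sum())
E
python3 lid.py
```

```text
[ 0.6067812  -0.04389118  0.03008849] [-3.31806913 -5.31979846  1.82120538] 0.27549755179323154
-60 95 0.047769299241490426
-40 132 0.04779055993735409
-20 189 0.0478055385711782
0 214 0.04803651929308311
20 229 0.04767697623252154
40 246 0.04785758709968646
60 258 0.04752500332701848
lid angle ~ 0.0019716136699303496 z0 0.04785994630372129 1502
```

The lid measures about 0.002 rad, so it is shut. I release and go back above the catch.

Emit:
send_rows([
  [[0,0,0],0,60],
  [[0,0,0],0,60],
  [[0,0,0],0,60],
  [[0,0,0],0,60],
  [[0,0,2],0,70],
  [[0,0,5.5],0,70],
  [[0,0,9],0,70],
  [[-4,0.8,9],0,70],
  [[-8,1.6,9],0,70],
  [[-12.1,2.2,9],0,70],
])

```text
time_s: 31.65
tcp_pos: [0.485, -0.0205, 0.12]
eef_rot: [0.456, -0.541, 0.541, -0.456]
wrist_force: [-0.9, -0.7, 0.4]
width: 0.701
```

```bash
python3 lid.py; python3 - <<'E'
from h import *
s=robot.read_state(); print(np.degrees(np.arctan2(*R.from_quat(s['eef_rot']).as_matrix()[[1,0],2])))
p=cap('scene')
cv2.imwrite('pics/s19.png',cv2.resize(p['color'][60:240,180:390],None,fx=3.3,fy=3.3,interpolation=cv2.INTER_CUBIC)[:,:,::-1])
E
```

```text
[ 0.48497024 -0.02048199  0.11998646] [-0.90191197 -0.68610658  0.40925861] 0.7014438213213673
-60 396 0.04767168357487361
-40 387 0.0478193334245407
-20 367 0.04774405501990986
0 349 0.04789247932335672
20 347 0.0478231790442285
40 342 0.04779797737395097
60 309 0.04765214008279095
lid angle ~ 0.00028716005535627036 z0 0.04785843975044535 2664
-9.746824164624455
```

View pics/s19.png

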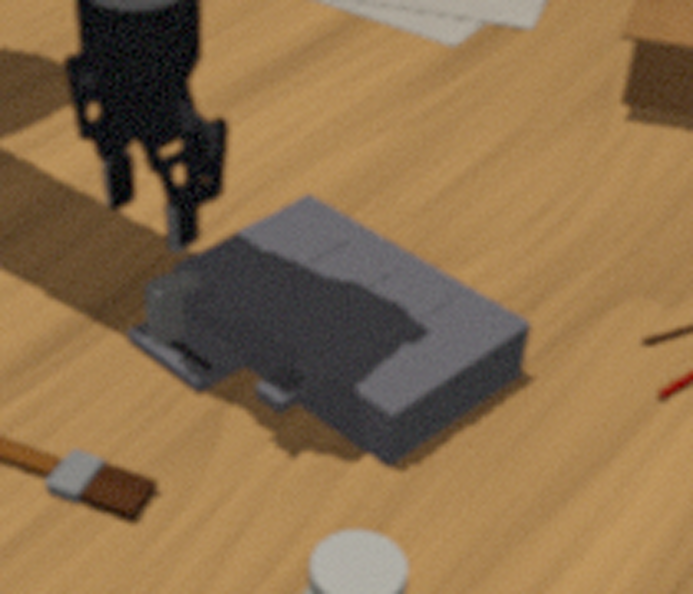

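The lid stays shut when free and the catch is at its back position, (170,305). I grip it again.

Emit:
send_rows([
  [[0,-0.1,-1.5],0,70],
  [[0,-0.1,-3.5],0,70],
  [[0,-0.1,-5.5],0,70],
  [[0,-0.1,-6.4],0,70],
  [[0,-0.1,-6.5],0,70],
  [[0,-0.1,-6.5],0,0],
  [[0,-0.1,-6.5],0,0],
  [[0,-0.1,-6.5],0,0],
  [[0,-0.1,-6.5],0,0],
  [[0,-0.1,-6.5],0,0],
], force=25)

```text
time_s: 32.75
tcp_pos: [0.4866, -0.0219, 0.0559]
eef_rot: [0.455, -0.54, 0.541, -0.456]
wrist_force: [0.3, 0.1, 6.5]
width: 0.203
```

Emit:
send_rows([
  [[0.4,-0.07,0],0,0],
  [[0.9,-0.15,0],0,0],
  [[1.4,-0.23,0],0,0],
  [[1.9,-0.32,0],0,0],
  [[2.4,-0.4,0],0,0],
  [[2.8,-0.46,0],0,0],
  [[3.0,-0.5,0],0,0],
  [[3.1,-0.52,0],0,0],
  [[3.1,-0.52,0],0,0],
  [[3.1,-0.52,0],0,0],
])

```text
time_s: 33.75
tcp_pos: [0.5176, -0.0269, 0.0559]
eef_rot: [0.455, -0.54, 0.541, -0.456]
wrist_force: [0.5, 0.9, 5.7]
width: 0.201
```

```bash
python3 lid.py; python3 - <<'E'
from h import *
p=cap('scene')
cv2.imwrite('pics/s20.png',cv2.resize(p['color'][60:240,180:390],None,fx=3.3,fy=3.3,interpolation=cv2.INTER_CUBIC)[:,:,::-1])
E
```

```text
[ 0.51761879 -0.02694426  0.05588784] [0.48477859 0.86405406 5.74489012] 0.20058309909908734
-60 305 0.04767599456087401
-40 311 0.047828238050640626
-20 321 0.04782970920366669
0 362 0.04775973880926171
20 339 0.04783593880574588
40 334 0.04779455734821164
60 307 0.04762052254391402
lid angle ~ 0.0006563082800282944 z0 0.04784671191986235 2465
```

View pics/s20.png

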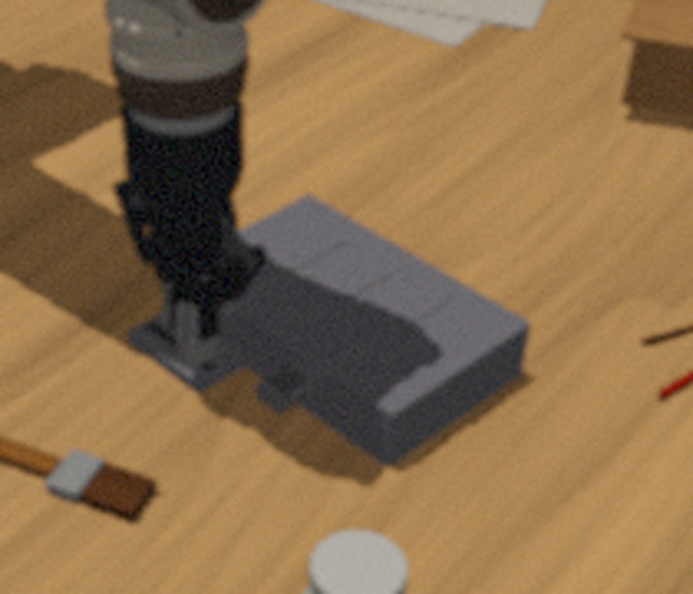

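There is no stop force yet, so I push on gently until it builds up.

Emit:
send_rows([
  [[0.05,-0.01,0],0,0],
  [[0.1,-0.02,0],0,0],
  [[0.15,-0.03,0],0,0],
  [[0.2,-0.03,0],0,0],
  [[0.25,-0.04,0],0,0],
  [[0.3,-0.05,0],0,0],
  [[0.3,-0.05,0],0,0],
  [[0.3,-0.05,0],0,0],
  [[0.3,-0.05,0],0,0],
  [[0.3,-0.05,0],0,0],
])

```text
time_s: 34.85
tcp_pos: [0.5186, -0.0271, 0.0559]
eef_rot: [-0.456, 0.541, -0.54, 0.455]
wrist_force: [-11.9, 3.4, 13.4]
width: 0.2
```

The stop is reached (12 N resisting). I relax, release and retreat.

Emit:
send_rows([
  [[-0.1,0.02,0],0,0],
  [[-0.2,0.03,0],0,0],
  [[-0.2,0.03,0],0,70],
  [[-0.2,0.03,0],0,70],
  [[-0.2,0.03,0],0,70],
  [[-0.2,0.03,0],0,70],
  [[-0.2,0.03,0.5],0,70],
  [[-0.2,0.03,2],0,70],
  [[-0.2,0.03,5],0,70],
  [[-0.2,0.03,9],0,70],
])

```text
time_s: 35.85
tcp_pos: [0.5172, -0.0272, 0.1458]
eef_rot: [-0.456, 0.541, -0.54, 0.455]
wrist_force: [0.4, -0.6, 0.1]
width: 0.702
```

Emit:
send_rows([
  [[-2,-3,2],0,70],
  [[-4,-6,4],0,70],
  [[-6,-9,6],0,70],
  [[-8,-12,8],0,70],
  [[-10,-15,9],0,70],
  [[-12,-18,9],0,70],
  [[-14,-21,9],0,70],
  [[-14,-21,9],0,70],
  [[-14,-21,9],0,70],
  [[-14,-21,9],0,70],
])

```text
time_s: 36.85
tcp_pos: [0.3783, -0.2368, 0.2356]
eef_rot: [0.456, -0.54, 0.541, -0.456]
wrist_force: [0.4, 0.1, -1.2]
width: 0.7
```

```bash
python3 lid.py; python3 - <<'E'
from h import *
for n in ['scene','top']:
    p=cap(n); P=cloud(p)
    c=p['color'][100:240,60:330] if n=='scene' else p['color'][110:290,130:400]
    cv2.imwrite(f'pics/{n}21.png',cv2.resize(c,None,fx=2.8,fy=2.8,interpolation=cv2.INTER_CUBIC)[:,:,::-1])
    z,x,y=P[...,2],P[...,0],P[...,1]
    mh=(z>0.055)&(z<0.07)&(x>0.45)&(x<0.6)&(y>-0.08)&(y<0.05)
    print(n,'catch',mh.sum(),P[mh].mean(0))
    for t in ['brush','rule','jar']:
        r=spotter.regions_of(p,t)
        if not r: print(t,'none'); continue
        r=r[0]; mm=r['pixels']&(z>(0.005 if t!='rule' else 0.0015))&(p['range_z']>0)
        print(t,round(r['p'],2),np.round(cv2.minAreaRect(P[mm][:,:2].astype(np.float32)*1000)[0],1))
E
```

```text
[ 0.37833824 -0.23680478  0.23561754] [ 0.43005111  0.09894046 -1.15647892] 0.6995876479978603
-60 396 0.04753828956858969
-40 380 0.04777817289094399
-20 361 0.04789613040361551
0 352 0.04767403698688327
20 347 0.04787916524656244
40 336 0.04783001638978451
60 309 0.04751183411875226
lid angle ~ -0.00038970884183496703 z0 0.047835490614428655 2666
scene catch 76 [ 0.52014078 -0.02437221  0.05885467]
brush 0.89 [ 501.9 -167.1]
rule 0.73 [ 493.7 -369.9]
jar 0.96 [ 749.4 -161.3]
top catch 106 [ 0.52273522 -0.01212434  0.06003524]
brush 0.9 [ 502.4 -164.3]
rule 0.96 [ 492.6 -365.9]
jar 0.83 [ 744.1 -153.2]
```

View pics/scene21.png

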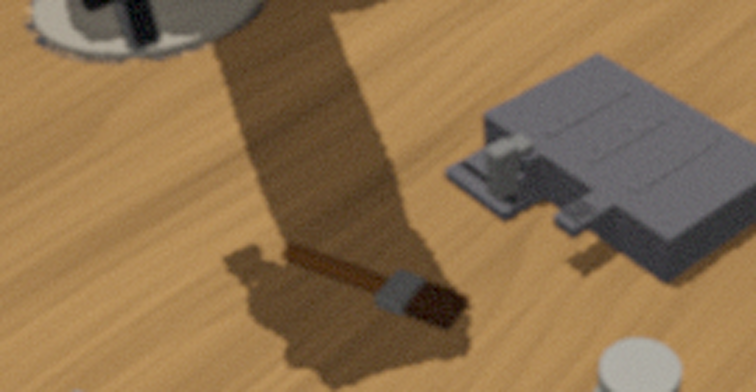

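The picture shows the lid shut, the catch over the ear at (510,165) about 5 mm further home than at the start, and the brush unmoved. I hand in.

```bash
python3 -c "
from h import *
print(robot.hand_in())"
```

```text
the job is handed in; nothing more can be done
None
```

I put the cutter away in the case, and the job was handed in at about 37 s of the 72 s allowed. It reports no verdict, so the results below are my own checks.

**What I did:**
1. I gripped the catch and slid it back to about 33 mm.
2. I swung the lid open by its tab and let it sink to its stop.
3. I laid the cutter on the tray floor, with 6 N of floor contact before letting go.
4. I swung the lid shut and slid the catch home until its stop resisted with 12 N.

**Last checks:**
- **Lid:** it measured about 0.000 rad, so it is shut.
- **Catch:** it stands about 5 mm further home than at the start. I have no direct reading of its final value; the evidence is the stop force and the picture.
- **Cutter:** before closing it lay flat at about (-8, 0) mm in the case. It can't be seen through the shut lid, so that position wasn't checked again.
- **Brush, rule and jar:** all within about 2.5 mm of where they started.

**Disagreements:** the two cameras differed by about 4–5 mm in world y (about 8 mm for the jar), and I used averages for the grasps. My first closing arc left the lid about 0.08 rad open, and lowering the tab another 14 mm shut it.

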